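# Put the graded measuring cups away under the swing-over hood

### The job

Put the loose steel measuring cups away: lift the sprung plunger, swing the dust hood aside and let the plunger drop home in the parked notch, move the brass adapter ring from the stand disc into the steel dish, then nest all the cups that are there one inside the other in size order, upright and fully down, on the stand disc, the widest one outermost and wholly on the disc. Then swing the hood back over the cups and let the plunger drop home in its notch. Leave the dish and everything else on the bench where it is.

Things in the scene. Friction and masses are not known exactly. Their poses are not given: they have to be found in the camera images.
- station: the fixed storage station: a blue base plate 10 mm thick (130 x 130 mm around the stand disc, then a 90 mm wide tongue out to the post). Its origin is on the work surface under the centre of the stand disc; its x axis points from the disc to the post, z up. The station's place and yaw differ from start to start; it does not move.
- stand (a point): centre of the top face of the stand disc, a bare aluminium disc 100 mm in diameter on the base plate; its top is 16 mm above the work surface. The cups are kept here, under the hood.
- post (a point): point on the axis of the 32 mm steel post round which the hood arm turns, 180 mm from the stand's centre, 149 mm above the work surface. A fixed index plate, 150 mm in diameter, sits on the post at 140 to 158 mm height; its raised 9 mm ring has two notches, one for the hood over the stand, one for the hood parked.
- hood_arm (a joint): angle of the hood arm (rad): 0 = hood over the stand (covered notch), grows clockwise seen from above; 1.5 = parked notch, hood swung aside to the robot's left. End stops -0.08 and 1.58. It starts locked at 0, turns with about 2 N at the knob and stays where it is left. The notches leave about 0.02 rad of play.
- plunger (a joint): lift of the sprung index plunger (m): 0 = fully down in a notch (home, arm locked), 0.008 = resting on the ring between notches, 0.018 = upper stop. Lift it more than 0.009 (and less than 0.018) to turn the arm; the spring pushes down with 3 N at home, 6 N at the top. Let go over a notch (within about 0.03 rad) it drops home by itself.
- knob_mid (a point): middle of the plunger's black round knob, 26 mm in diameter and 26 mm tall, axis vertical; 213 mm above the work surface when home, 60 mm from the post's axis towards the hood. It rises and swings with plunger and arm and spins freely about its own axis. 20 mm below the knob's underside is the top of the 30 mm wide arm (180 mm above the work surface; arm hub and post up to 188 mm).
- hood (a point): centre of the underside of the grey dust hood, a disc 100 mm in diameter carried by the arm 180 mm from the post's axis; underside 130 mm above the work surface. The hood does not go up or down, only round.
- cup70: open round steel cup with straight walls, 70 mm outside diameter, 38 mm tall, wall 3 mm, floor 5 mm; origin at the centre of its underside, z up towards the mouth. The widest and lowest of the four. Some cups may be absent (None from the start). It stands upright somewhere on the bench at the start.
- cup56: open round steel cup with straight walls, 56 mm outside diameter, 54 mm tall, wall 3 mm, floor 5 mm; origin at the centre of its underside, z up towards the mouth.  Some cups may be absent (None from the start). It stands upright somewhere on the bench at the start.
- cup42: open round steel cup with straight walls, 42 mm outside diameter, 70 mm tall, wall 3 mm, floor 5 mm; origin at the centre of its underside, z up towards the mouth.  Some cups may be absent (None from the start). It stands upright somewhere on the bench at the start.
- cup28: open round steel cup with straight walls, 28 mm outside diameter, 86 mm tall, wall 3 mm, floor 5 mm; origin at the centre of its underside, z up towards the mouth. The narrowest and tallest of the four. Some cups may be absent (None from the start). It stands upright somewhere on the bench at the start.
- adapter: a brass ring, 44 mm outside and 26 mm inside diameter, 18 mm tall, lying flat; origin at the centre of its underside. It starts on the stand disc, under the hood, in the way of the cups.
- dish: open flat round steel dish, 110 mm outside diameter, 22 mm tall, wall 3 mm, floor 4 mm; origin at the centre of its underside. It stands on the bench to the left of the station and stays there.
- injector1: bystander, to be left alone: a fuel injector, 50 mm long and 16 mm thick, lying among the cups; origin at its underside.
- injector2: bystander, to be left alone: a second such injector lying on the bench; origin at its underside.
- screwdriver: bystander, to be left alone: a screwdriver, 190 mm long, lying on the bench; origin at its underside.
- spray_can: bystander, to be left alone: a red can, 66 mm in diameter, 190 mm tall; origin at its underside.
- additive: bystander, to be left alone: a white bottle, 52 mm in diameter, 130 mm tall; origin at its underside.
- injector3: bystander, to be left alone: a third such injector; origin at its underside.
There are look-alikes about, which are no part of the job. Leave any orange look-alike of the cup70 alone.

How it is judged:
By the outcome, as a careful person would: the job done as asked, in the order asked, and still so for the second after the job is handed in, with the robot touching nothing.
Of cup70, cup56, cup42, cup28 only 3 to 4 are there at a start; the rules pass over those that are not, and their reading is None.
At some moment in a run one of cup70, cup56, cup42 may be knocked a few centimetres aside while the robot is not near it.
It also fails if it takes over 210 s, if anything falls off the work surface, if the arm or the gripper's body presses on something with over 40 N, if the wrist force passes 120 N, or if a joint passes its speed limit or range.

### The arm

A 6-joint arm with a two-finger parallel gripper is mounted at the origin on the work surface. World frame = base frame: x ahead of the robot, y to its left, z up, the work surface at z = 0. Lengths are in m, angles in rad, forces in N, time in s.
With the tool pointing down it reaches from about 0.275 to 1 m from the base axis. Payload 8.4 kg.
Tool frame: the origin (TCP) lies at the very end of the fingers, on their centre line; the grasp point (between the pads) lies 19 mm behind it (tcp_to_grasp is the distance from the TCP to the grasp point, in m); z points along the fingers, x is the direction in which the jaws open and shut, and the axes are right-handed (so a half turn about z gives the same grasp; the last joint's range is limited). The gripper opens to 85 mm and grips with 20 to 120 N. Pads are 22 mm wide; open, the fingers measure 114 mm over their backs; the gripper's body (76 mm by 85 mm) begins 54 mm behind the grasp point. The pads swing forward as they close: fully open they stand 13 mm farther back than shut.
Start: joints at [1.296, 0.353, 1.633, -0, 1.155, -0.002], TCP at [0.168, 0.602, 0.231] pointing down, gripper open.
Joint ranges: [-2.63, 2.63], [-0.92, 2.1], [0.06, 2.66], [-1.3, 4.44], [0, 2.69], [-3.02, 3.02]. Speed limits (rad/s): [2.22, 2.22, 2.79, 3.14, 3.14, 3.14].

### API

Orientations are given as a unit quaternion [x, y, z, w].
In Python, from bench import * gives the robot as it stands. Calls block until the motion is done:
- move_pose(position, orientation): joint-space move of the TCP to a pose.
- move_l(position, attitude=None, max_speed=0.15): straight line of the TCP; attitude=None keeps the orientation; max_speed is the mean speed in m/s.
- move_j(angles): joint-space move.
- ungrasp() and clamp(strength=None): open the fingers fully, or close them until they stop; strength is the grip in N (None keeps the last).
- wait(seconds).
- solve_ik(position, orientation): joint angles nearest the present ones, or None.
- sense(): the state.
- get_image(name): name is "scene" or "top" or "wrist"; returns the picture (400x640x3 uint8, red, green, blue); there is no depth.
- camera_model(name): a dict with "mtx" (3x3 intrinsics, pixels), "pose" (4x4, takes a point from camera to world coordinates); the wrist camera has in their place "tool_from_camera" (4x4, takes a point from camera to tool coordinates, whose origin is the TCP and whose axes are the tool frame's). Camera axes: x right, y down, z forward; pixel columns grow to the right and rows downward; lengths in m; the calibration is good to about 2 mm. A picture is of the moment at which its call begins: read the wrist's pose just before it. camera_model takes no time and is no camera call.
A pose or a line that the arm cannot do raises IKError and nothing moves.
- hand_in(): hands the job in, once; it reports no verdict.
The state is a dict: "time_s": time; "joints": joint angles; "joint_vel": joint speeds; "effort": joint torques, N m; "position": TCP position; "ee_rot": TCP orientation; "force": force on the tool from outside, world axes, zero at the start; "moment": the same for the moment, N m; "finger_gap": finger opening in m.
Only numpy, scipy, OpenCV 4.12 (cv2) and the standard library are available. Lean on these libraries where they do the work, as an engineer would, in place of code of your own. Each camera call takes 0.05 s, during which the arm holds its last target.

## Working session

There is one attempt and no reset: what is moved stays moved. The work goes in short steps, each a Python script; the robot and the scene stay as the last script left them, time stands still between calls to the robot, and variables do not carry over. Pictures are saved under pics/ and viewed, and the job is handed in when it is done.

```bash
ls -la; mkdir -p pics; python3 - <<'E'
from bench import *
import cv2,numpy as np
np.set_printoptions(precision=4,suppress=True)
s=sense();print(s)
for n in ["scene","top","wrist"]:
    im=get_image(n);cv2.imwrite(f"pics/a_{n}.png",im[:,:,::-1]);
    m=camera_model(n);print(n,m)
E
```

```text
total 12
drwxr-xr-x  3 agent agent 4096 Dec  6 15:23 .
drwxr-xr-x 23 root  root  4096 Dec  6 15:23 ..
drwxr-xr-x  2 agent agent 4096 Dec  6 15:23 pics
{'time_s': 0.0, 'joints': array([ 1.2956,  0.3536,  1.6342, -0.    ,  1.1552, -0.0024]), 'joint_vel': array([ 0.0006,  0.0015, -0.0021,  0.0004,  0.0005,  0.0009]), 'effort': array([  0.0012, -60.5254, -34.2064,   0.0001,   0.0093,   0.    ]), 'position': array([0.1683, 0.6014, 0.2306]), 'ee_rot': array([ 0.7967,  0.6044, -0.0005,  0.0004]), 'force': array([-0.6633, -0.7963,  0.1649]), 'moment': array([-0.0454, -0.0242, -0.0066]), 'finger_gap': 0.08513515809457485}
scene {'mtx': array([[370.6467,   0.    , 314.2672],
       [  0.    , 370.6467, 192.925 ],
       [  0.    ,   0.    ,   1.    ]]), 'pose': array([[ 0.4721,  0.6354, -0.6111,  1.2171],
       [ 0.8814, -0.353 ,  0.3139, -0.4078],
       [-0.0163, -0.6868, -0.7267,  0.9837],
       [ 0.    ,  0.    ,  0.    ,  1.    ]])}
top {'mtx': array([[482.4523,   0.    , 323.2127],
       [  0.    , 482.4523, 203.4014],
       [  0.    ,   0.    ,   1.    ]]), 'pose': array([[ 0.0263, -0.9841,  0.1757,  0.293 ],
       [-0.9995, -0.0233,  0.0195, -0.0808],
       [-0.0151, -0.1761, -0.9843,  1.3987],
       [ 0.    ,  0.    ,  0.    ,  1.    ]])}
wrist {'mtx': array([[279.8342,   0.    , 309.6533],
       [  0.    , 279.8342, 198.3252],
       [  0.    ,   0.    ,   1.    ]]), 'tool_from_camera': array([[ 1.    ,  0.0006,  0.0004, -0.001 ],
       [-0.0007,  0.9604,  0.2785, -0.0721],
       [-0.0002, -0.2785,  0.9604, -0.1429],
       [ 0.    ,  0.    ,  0.    ,  1.    ]])}
```

View pics/a_top.png

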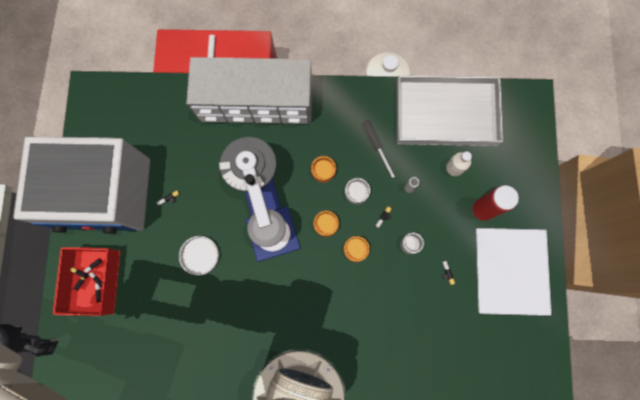

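View pics/a_scene.png

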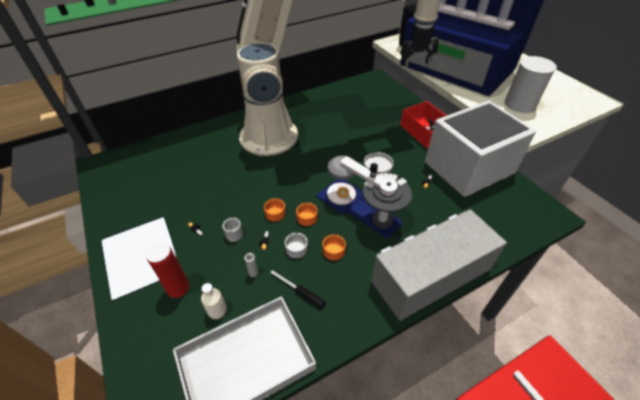

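View pics/a_wrist.png

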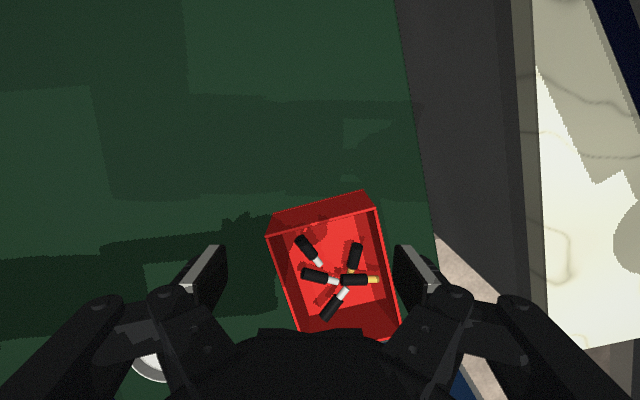

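```bash
cat > h.py <<'E'
from bench import *
import cv2,numpy as np
from scipy.spatial.transform import Rotation as R
np.set_printoptions(precision=4,suppress=True)
def cam(n,st=None):
    m=camera_model(n)
    if n=="wrist":
        T=np.eye(4);T[:3,:3]=R.from_quat(st["ee_rot"]).as_matrix();T[:3,3]=st["position"]
        return m["mtx"],T@m["tool_from_camera"]
    return m["mtx"],m["pose"]
def px2w(K,P,uv,z):
    d=P[:3,:3]@np.linalg.solve(K,np.r_[uv,1.0]);t=(z-P[2,3])/d[2]
    return P[:3,3]+t*d
def w2px(K,P,X):
    p=P[:3,:3].T@(np.asarray(X)-P[:3,3]);p=K@p;return p[:2]/p[2]
def crop(im,x0,y0,x1,y1,s,fn):
    c=cv2.resize(im[y0:y1,x0:x1],None,fx=s,fy=s,interpolation=cv2.INTER_CUBIC)
    cv2.imwrite(fn,c[:,:,::-1] if c.ndim==3 else c)
def q(yaw):  # tool down, jaw x axis along yaw
    return (R.from_euler('z',yaw)*R.from_euler('x',np.pi)).as_quat()
E
python3 - <<'E'
from h import *
im=cv2.imread('pics/a_top.png')[:,:,::-1]
crop(im,180,120,480,290,2.66,'pics/b_top.png')
im=cv2.imread('pics/a_scene.png')[:,:,::-1]
crop(im,180,130,450,310,2.9,'pics/b_scene.png')
K,P=cam("top")
for n,uv,z in [("dish",(199,255),.022),("hood",(268,230),.14),("post",(247,162),.188),("knob",(250,180),.226),("cA",(357,190),.038),("cB",(412,184),.086),("cC",(412,243),.06),('can',(505,196),.19)]:
    print(n,px2w(K,P,uv,z))
E
```

```text
dish [0.3806 0.2972 0.022 ]
hood [0.4431 0.0874 0.14  ]
post [0.6135 0.1439 0.188 ]
knob [0.5573 0.1268 0.226 ]
cA [ 0.5772 -0.15    0.038 ]
cB [ 0.5877 -0.2998  0.086 ]
cC [ 0.4263 -0.3031  0.06  ]
can [ 0.5386 -0.5176  0.19  ]
```

View pics/b_top.png

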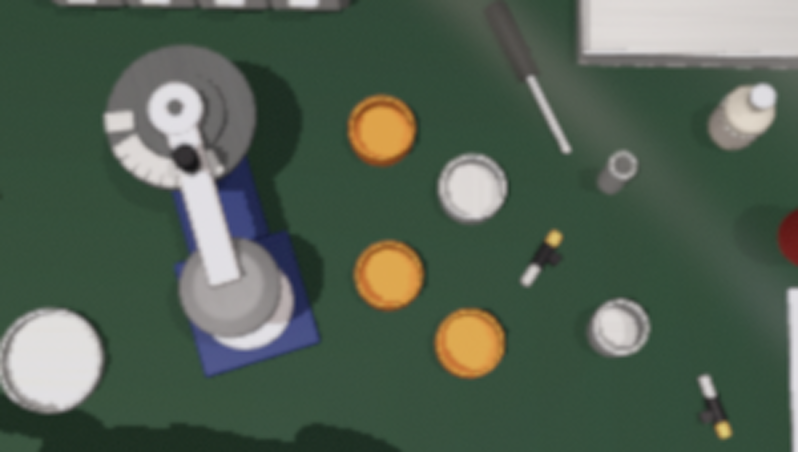

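View pics/b_scene.png

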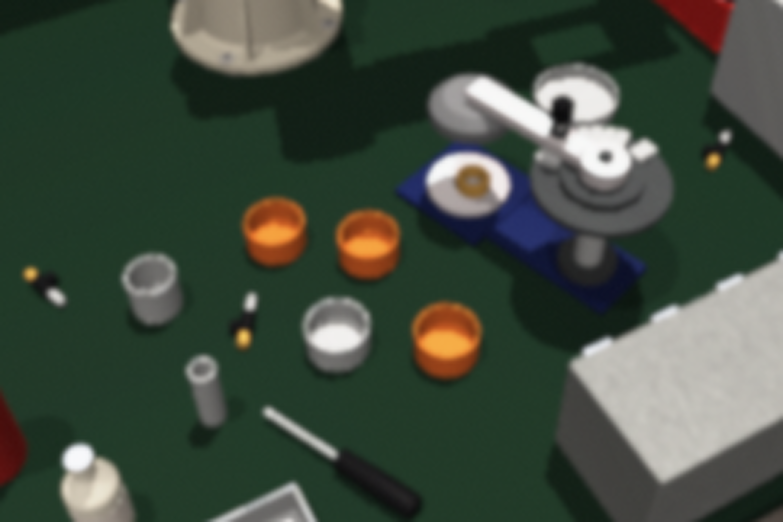

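```bash
python3 - <<'E'
from h import *
s=sense();p=s["position"]
move_l([p[0],p[1],.36],max_speed=.3)
print(sense()["time_s"])
move_pose([.557,.1268,.32],q(.318+np.pi/2))
s=sense();print(s["time_s"],s["position"],s["joints"],s["force"])
im=get_image("wrist");cv2.imwrite("pics/c_wrist.png",im[:,:,::-1])
K,P=cam("wrist",s)
print(w2px(K,P,[.5573,.1268,.226]),w2px(K,P,[.6135,.1439,.188]))
E
```

```text
0.725
2.925 [0.5569 0.1274 0.3199] [ 0.2222  0.1961  1.6455  0.0002  1.3001 -1.6672] [-0.3259  0.382   0.1258]
[308.7384 202.536 ] [307.5692 244.4455]
```

View pics/c_wrist.png

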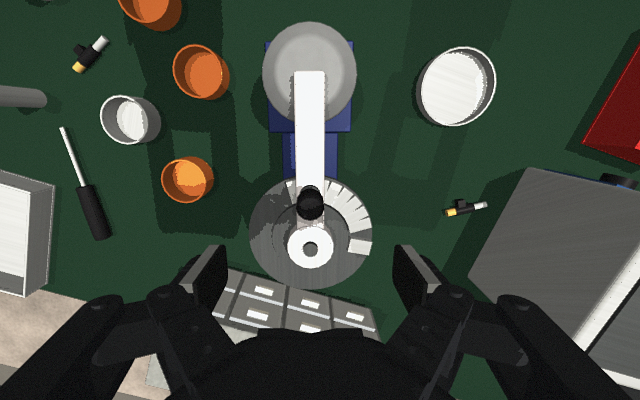

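```bash
python3 - <<'E'
from h import *
im=cv2.imread('pics/c_wrist.png')[:,:,::-1]
crop(im,240,10,380,300,2,'pics/c2.png')
crop(im,270,170,350,280,5,'pics/c3.png')
E
```

```text
(no output)
```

View pics/c3.png

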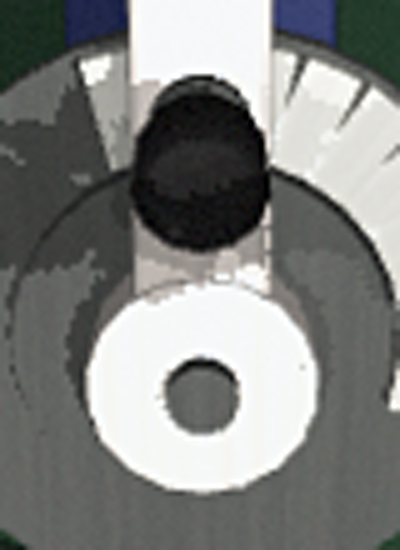

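View pics/c2.png

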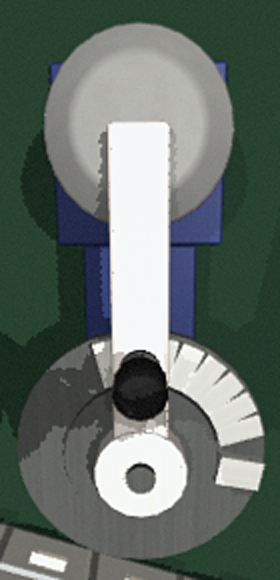

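```bash
python3 - <<'E'
from h import *
s=sense()
K,P=cam("wrist",s)
pt=px2w(K,P,(310.4,247.8),.188);kn=px2w(K,P,(310.1,206.8),.226)
print(pt,kn,np.linalg.norm((pt-kn)[:2]))
# hood rim (underside edge ellipse): left/right/top
hd=px2w(K,P,(240+139/2,10+124/2),.135);print(hd,np.linalg.norm((pt-hd)[:2]),np.arctan2(*(pt-hd)[1::-1]),np.arctan2(*(pt-kn)[1::-1]))
E
```

```text
[0.6163 0.1481 0.188 ] [0.5607 0.1293 0.226 ] 0.058727545425076466
[0.4437 0.0901 0.135 ] 0.18207719559902671 0.32457063295934935 0.3268618352707087
```

```bash
python3 - <<'E'
from h import *
ya=.322
kx,ky=.5586,.1275
move_l([kx,ky,.30],q(ya+np.pi/2),max_speed=.3)
move_l([kx,ky,.198],max_speed=.15)
s=sense();print(s["time_s"],s["force"],s["position"])
clamp(60)
s=sense();print(s["time_s"],s["force"],s["moment"],s["finger_gap"],s["position"])
im=get_image("wrist");cv2.imwrite("pics/d_wrist.png",im[:,:,::-1])
wait(.2);s=sense();print(s["force"],s["position"])
E
```

```text
4.0583 [-0.1051 -0.2921  0.0467] [0.5593 0.1277 0.199 ]
4.65 [-1.3207 -0.8045  5.8214] [-0.0095  0.2858  0.0328] 0.024345289074154074 [0.5588 0.1276 0.1986]
[-1.8474 -0.3605  5.6346] [0.5588 0.1276 0.1986]
```

View pics/d_wrist.png

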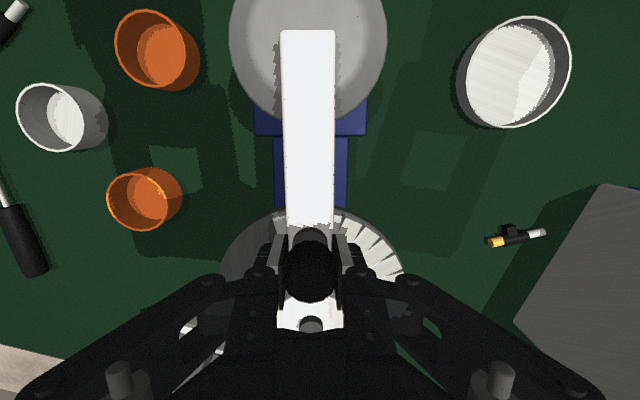

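```bash
cat > arc.py <<'E'
from h import *
ya=.322; Z0=.1986
C=np.array([.5588,.1276])+.06*np.array([np.cos(ya),np.sin(ya)])
def pose(th,lift):
    d=ya+np.pi-th
    return [C[0]+.06*np.cos(d),C[1]+.06*np.sin(d),Z0+lift],q(ya+np.pi/2-th)
def go(th,lift,v=.1):
    p,o=pose(th,lift);move_l(p,o,max_speed=v)
def rf():
    s=sense();d=ya+np.pi
    f=s["force"];return s["time_s"],f,s["position"]
E
python3 - <<'E'
from arc import *
print(C)
go(0,.0135,.05);print(rf())
for i in range(1,11):
    go(.15*i,.0135,.08)
    if i in(1,2,5,8,10):print(i,rf())
E
```

```text
[0.6157 0.1466]
(5.3333, array([ 1.3691,  0.2622, -6.392 ]), array([0.5586, 0.1275, 0.2119]))
1 (5.6333, array([ 0.8748,  1.4306, -5.8531]), array([0.5563, 0.1367, 0.2117]))
2 (5.9333, array([-1.3002,  0.9761, -5.4591]), array([0.5553, 0.1453, 0.2118]))
5 (6.8333, array([-5.4903,  3.4315, -6.0172]), array([0.5597, 0.1718, 0.2115]))
8 (7.7333, array([-10.157 ,  11.8088,  -6.4543]), array([0.5752, 0.1947, 0.2113]))
10 (8.3333, array([-9.5078, 20.1487, -6.7241]), array([0.5912, 0.2058, 0.2118]))
```

```bash
python3 - <<'E'
from arc import *
wait(.3);print(rf())
go(1.5,.0095,.03);print(rf())
go(1.5,.006,.03);print(rf())
go(1.5,.004,.03);print(rf())
im=get_image("wrist");cv2.imwrite("pics/e_wrist.png",im[:,:,::-1])
E
```

```text
(8.6333, array([-8.36  , 19.4142, -5.5614]), array([0.5911, 0.2057, 0.2119]))
(8.9167, array([-9.4141, 18.9368, -4.7624]), array([0.5908, 0.2055, 0.2077]))
(9.1833, array([-9.1397, 20.816 , -0.7775]), array([0.5916, 0.206 , 0.2054]))
(9.4333, array([-3.5779, 22.2109, -3.96  ]), array([0.5929, 0.2066, 0.2037]))
```

View pics/e_wrist.png

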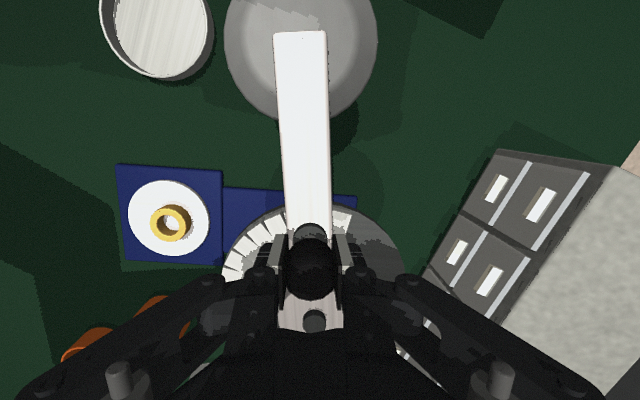

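```bash
python3 - <<'E'
from arc import *
go(1.5,.001,.03);print(rf())
ungrasp();s=sense();print(s["time_s"],s["force"],s["position"])
p=s["position"];move_l([p[0],p[1],.31],max_speed=.25)
s=sense()
im=get_image("wrist");cv2.imwrite("pics/f_wrist.png",im[:,:,::-1])
K,P=cam("wrist",s)
import pickle;pickle.dump((s,K,P),open('f.pkl','wb'))
im=get_image("top");cv2.imwrite("pics/f_top.png",im[:,:,::-1])
crop(im,180,120,480,290,2.66,'pics/f_top2.png')
print(s["time_s"],p)
E
```

```text
(9.7333, array([  1.5371,  25.4041, -10.5718]), array([0.5937, 0.207 , 0.2   ]))
10.3583 [ 0.8117 -0.0517  0.2154] [0.5928 0.2018 0.1997]
10.95 [0.5928 0.2018 0.1997]
```

View pics/f_wrist.png

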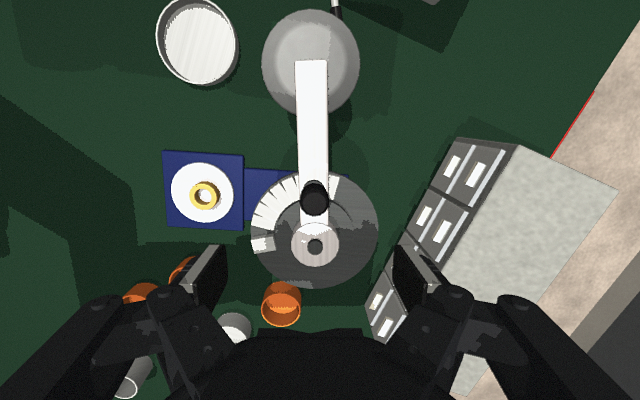

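View pics/f_top2.png

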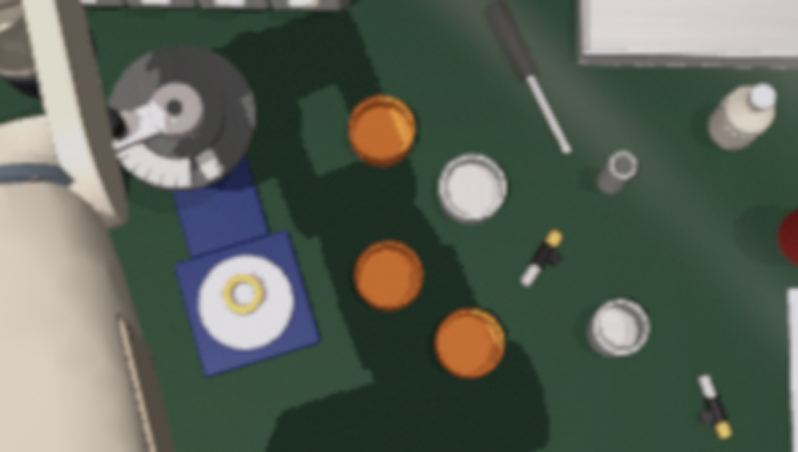

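```bash
python3 - <<'E'
from h import *
im=cv2.imread('pics/f_wrist.png')[:,:,::-1]
crop(im,250,0,390,290,2,'pics/f2.png')
crop(im,275,170,355,280,5,'pics/f3.png')
crop(im,140,0,260,240,2.5,'pics/f4.png')
E
```

```text
(no output)
```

View pics/f3.png

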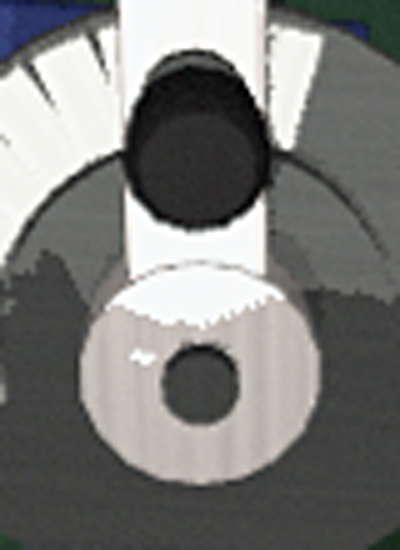

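View pics/f2.png

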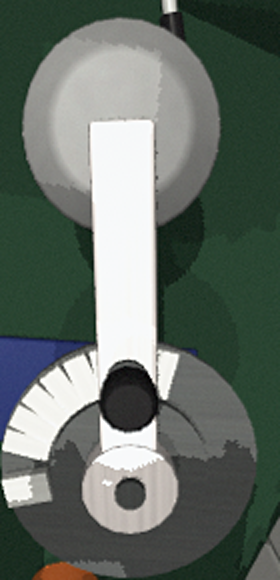

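View pics/f4.png

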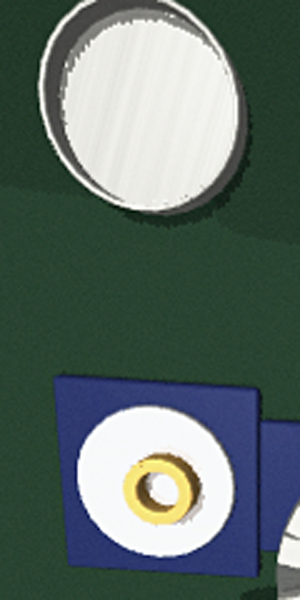

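```bash
python3 - <<'E'
from h import *
import pickle
s,K,P=pickle.load(open('f.pkl','rb'))
f=lambda u,v,z:px2w(K,P,(u,v),z)
pt=f(315,244.6,.188);kn=f(314.6,203.5,.226);hd=f(310.5,62,.135)
a=lambda x:np.arctan2(*(pt-x)[1::-1])
print(pt,kn,hd,a(kn),a(hd),np.linalg.norm((pt-kn)[:2]),np.linalg.norm((pt-hd)[:2]))
print("disc",f(202.4,192.4,.016),"ring",f(204,195.5,.034),"dish",f(196,42,.022))
# ring outer contour
im=cv2.imread('pics/f_wrist.png');h=cv2.cvtColor(im,cv2.COLOR_BGR2HSV)
m=cv2.inRange(h,(18,100,60),(35,255,255));m[:, :170]=0;m[:,235:]=0;m[:170]=0;m[225:]=0
ys,xs=np.nonzero(m);print(xs.min(),xs.max(),ys.min(),ys.max())
Kt,Pt=cam("top")
f=lambda u,v,z:px2w(Kt,Pt,(180+u/2.66,120+v/2.66),z)
print("top: disc",f(246,301.5,.016),"ring",f(243.5,294,.034),"A",f(473,188,.038),"C",f(620,325,.054),"B",f(623,166,.086),"oranges",f(382,130,.038),f(390,275,.038),f(470,343,.038))
E
```

```text
[0.6179 0.1516 0.188 ] [0.595  0.2031 0.226 ] [0.5439 0.3177 0.135 ] -1.1533496959951652 -1.1515949677351078 0.05638737507871805 0.18183774645567155
disc [0.4488 0.0922 0.016 ] ring [0.4573 0.0956 0.034 ] dish [0.381  0.2985 0.022 ]
190 219 181 209
top: disc [0.4485 0.0906 0.016 ] ring [0.4545 0.0914 0.034 ] A [ 0.5753 -0.1523  0.038 ] C [ 0.4292 -0.3072  0.054 ] B [ 0.5924 -0.306   0.086 ] oranges [ 0.6376 -0.0523  0.038 ] [ 0.4783 -0.065   0.038 ] [ 0.4078 -0.1515  0.038 ]
```

```bash
python3 - <<'E'
from h import *
x,y=.456,.0935
move_pose([x,y,.14],q(1.89))
s=sense();im=get_image("wrist");cv2.imwrite("pics/g_wrist.png",im[:,:,::-1])
K,P=cam("wrist",s);print(w2px(K,P,[x,y,.034]))
h=cv2.cvtColor(im,cv2.COLOR_RGB2HSV)
m=cv2.inRange(h,(18,100,60),(35,255,255))
n,l,st,c=cv2.connectedComponentsWithStats(m);k=1+st[1:,4].argmax();print(st[k],c[k])
print(px2w(K,P,(st[k][0]+st[k][2]/2,st[k][1]+st[k][3]/2),.034))
print(s["time_s"])
E
```

```text
[309.5866 197.9165]
[ 286  172   47   47 1236] [309.2791 195.3948]
[0.4538 0.0927 0.034 ]
12.4917
```

View pics/g_wrist.png

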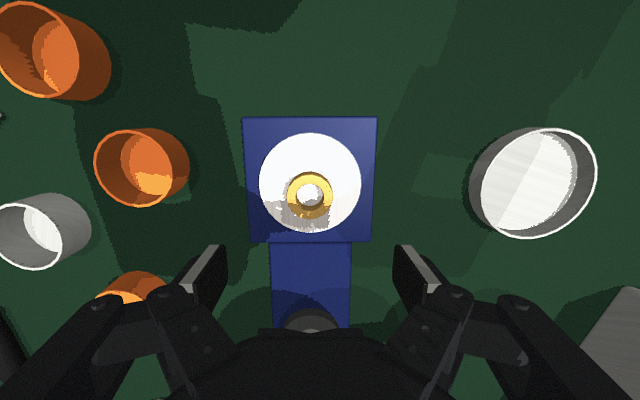

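```bash
python3 - <<'E'
from h import *
s=sense();K,P=cam("wrist",s)
print("disc",px2w(K,P,(310,184),.016),"dish",px2w(K,P,(533.5,182.5),.022))
x,y=.4545,.093
move_l([x,y,.026],max_speed=.15)
print(sense()["force"])
clamp(50)
s=sense();print(s["time_s"],s["force"],s["finger_gap"],s["position"])
im=get_image("wrist");cv2.imwrite("pics/h1.png",im[:,:,::-1])
move_l([x,y,.10],max_speed=.2)
s=sense();print(s["time_s"],s["force"],s["finger_gap"],s["position"])
im=get_image("wrist");cv2.imwrite("pics/h2.png",im[:,:,::-1])
E
```

```text
disc [0.4476 0.0912 0.016 ] dish [0.3778 0.2932 0.022 ]
[ 0.5072  0.394  -0.4607]
13.95 [-2.9226  0.2924 12.9409] 0.04089383317358352 [0.455  0.0931 0.027 ]
14.5167 [-0.7643 -0.1015 -1.6951] 0.04053572207886843 [0.4544 0.093  0.0998]
```

View pics/h1.png

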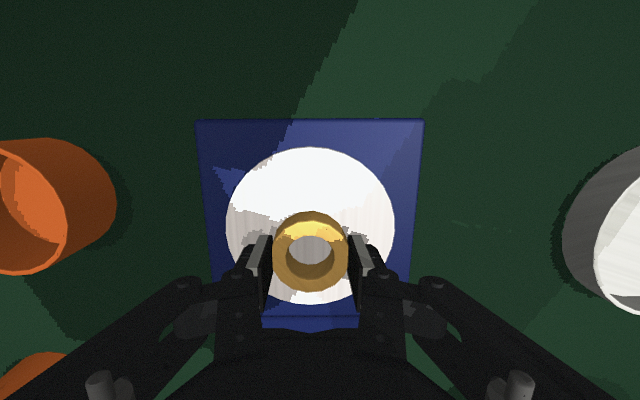

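View pics/h2.png

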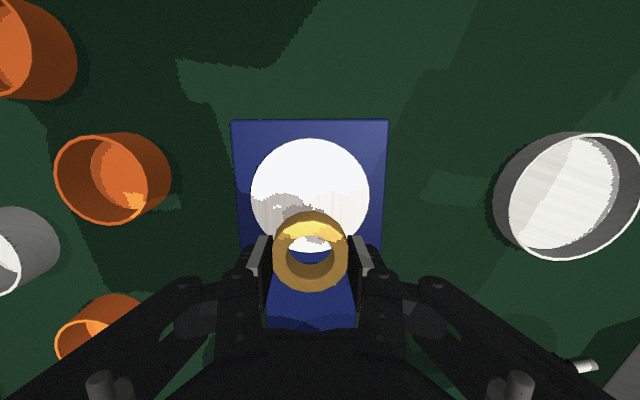

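```bash
python3 - <<'E'
from h import *
x,y=.380,.297
move_pose([x,y,.10],q(1.89))
s=sense();print(s["time_s"],s["finger_gap"])
move_l([x,y,.019],max_speed=.12)
print(sense()["force"])
ungrasp()
s=sense();print(s["time_s"],s["force"],s["position"])
move_l([x,y,.22],max_speed=.3)
s=sense();im=get_image("wrist");cv2.imwrite("pics/i1.png",im[:,:,::-1])
K,P=cam("wrist",s);print(s["time_s"],w2px(K,P,[x,y,.022]))
E
```

```text
15.4417 0.04059755328641705
[-0.6168 -0.2361 -0.1772]
16.775 [-0.1083 -0.3315 -0.3216] [0.38   0.2971 0.0192]
17.5917 [309.8747 178.8854]
```

View pics/i1.png

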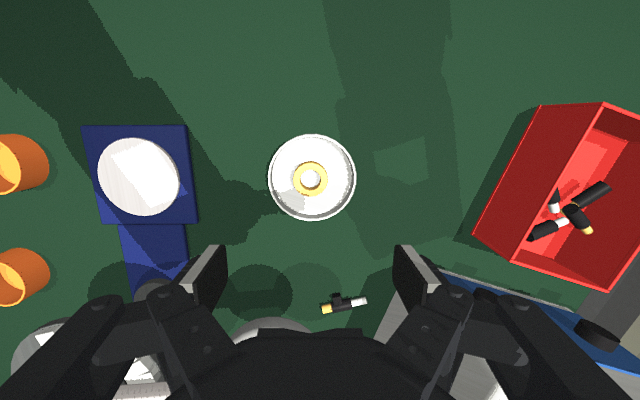

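```bash
cat >> h.py <<'E'
def fitrim(im,K,P,guess,z,r,win=1.5,dbg=None):
    """fit centre of a rim circle (radius r at height z) : maximise edge strength along projected circle"""
    g=cv2.GaussianBlur(cv2.cvtColor(im,cv2.COLOR_RGB2GRAY),(0,0),.8).astype(np.float32)
    t=np.linspace(0,2*np.pi,120,endpoint=False)
    def prof(c,rr):
        X=np.c_[c[0]+rr*np.cos(t),c[1]+rr*np.sin(t),np.full_like(t,z)]
        p=(X-P[:3,3])@P[:3,:3];p=p@K.T;p=(p[:,:2]/p[:,2:]).astype(np.float32)
        return cv2.remap(g,p[:,:1].copy(),p[:,1:].copy(),cv2.INTER_LINEAR)[:,0]
    best=None
    for step,span in [(.002,.016),(.0005,.002)]:
        c0=np.array(guess) if best is None else best[1]
        best=None
        for dx in np.arange(-span,span+1e-9,step):
            for dy in np.arange(-span,span+1e-9,step):
                c=c0+[dx,dy]
                v=np.median(prof(c,r-.0015))-.5*np.median(prof(c,r+.002))-.5*np.median(prof(c,r-.0055)) if False else np.mean(np.clip(prof(c,r-.0015)-prof(c,r+.0025),-60,60))
                if best is None or v>best[0]:best=(v,c)
    return best
E
python3 - <<'E'
from h import *
x,y=.5755,-.152
move_pose([x,y,.20],q(np.pi))
s=sense();im=get_image("wrist");cv2.imwrite("pics/j1.png",im[:,:,::-1])
K,P=cam("wrist",s);print(s["time_s"],s["joints"],w2px(K,P,[x,y,.038]))
print(fitrim(im,K,P,(x,y),.038,.035))
it=get_image("top");cv2.imwrite("pics/j_top.png",it[:,:,::-1]);crop(it,180,120,480,290,2.66,'pics/j_top2.png')
Kt,Pt=cam("top");print(fitrim(it,Kt,Pt,(x,y),.038,.035))
E
```

```text
21.0667 [-0.2604  0.3385  1.7295  0.0001  1.0736  2.8805] [308.1855 183.3058]
(np.float32(60.0), array([ 0.5755, -0.1525]))
(np.float32(8.423902), array([ 0.5575, -0.164 ]))
```

View pics/j1.png

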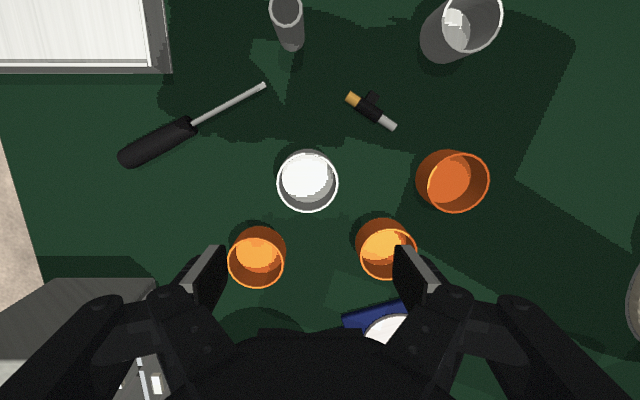

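View pics/j_top2.png

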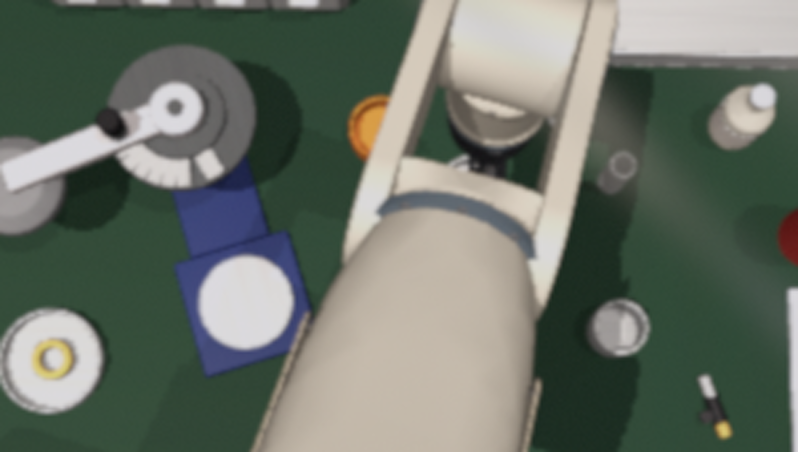

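```bash
python3 - <<'E'
from h import *
x,y=.5755,-.1522
move_pose([x,y,.12],q(0))
s=sense();im=get_image("wrist");cv2.imwrite("pics/k1.png",im[:,:,::-1])
K,P=cam("wrist",s);print(s["time_s"],s["joints"][5]);b=fitrim(im,K,P,(x,y),.038,.035);print(b)
x,y=(np.array([x,y])+b[1])/2
move_l([x,y,.012],max_speed=.15);print(sense()["force"])
clamp(60)
s=sense();print(s["time_s"],s["force"],s["finger_gap"],s["position"])
im=get_image("wrist");cv2.imwrite("pics/k2.png",im[:,:,::-1])
move_l([x,y,.13],max_speed=.2)
s=sense();print(s["time_s"],s["force"],s["finger_gap"],s["position"])
im=get_image("wrist");cv2.imwrite("pics/k3.png",im[:,:,::-1])
E
```

```text
23.8167 -0.2606220907939593
(np.float32(60.0), array([ 0.576 , -0.1522]))
[0.3738 0.0668 0.3329]
25.0417 [0.1782 0.3163 5.3489] 0.06715551694640845 [ 0.5768 -0.1525  0.0136]
25.8333 [ 0.2826  0.6776 -2.2254] 0.06776736739124586 [ 0.5751 -0.152   0.1293]
```

View pics/k2.png

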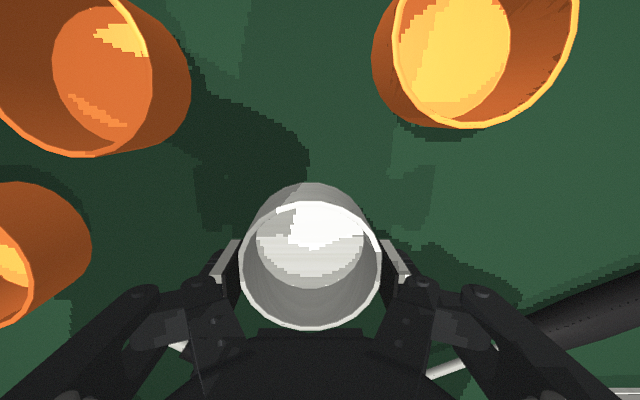

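View pics/k3.png

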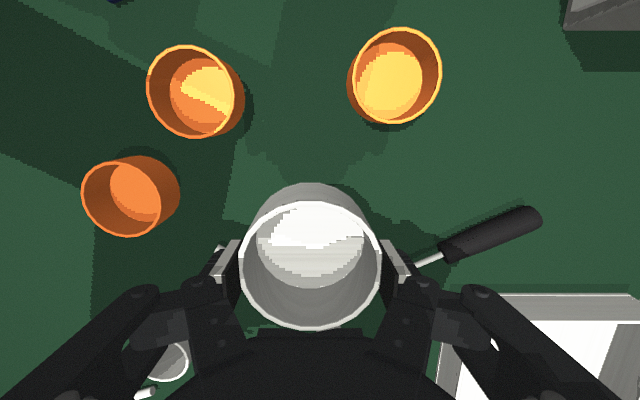

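```bash
python3 - <<'E'
from h import *
s=sense();im=cv2.imread('pics/k3.png')[:,:,::-1];K,P=cam("wrist",s)
p=s["position"];b=fitrim(im,K,P,p[:2],p[2]+.026,.035);print(b,p)
# offset in tool frame
off=R.from_quat(s["ee_rot"]).inv().apply(np.r_[b[1]-p[:2],0]);print(off)
Rn=R.from_quat(q(1.89));d=Rn.apply(off)[:2]
x,y=np.array([.448,.0913])-d;print(x,y)
move_pose([x,y,.12],q(1.89))
move_l([x,y,.033],max_speed=.15);print(sense()["force"])
move_l([x,y,.0285],max_speed=.03);s=sense();print(s["force"],s["position"],s["time_s"])
E
```

```text
(np.float32(59.49962), array([ 0.5732, -0.1514])) [ 0.5747 -0.1519  0.1287]
[-0.0015 -0.0005  0.    ]
0.4480040294335974 0.09288112994127386
[-0.248   0.5971 -0.612 ]
[ 0.9133 -0.8657  4.1728] [0.4493 0.0931 0.0296] 28.2
```

```bash
python3 - <<'E'
from h import *
ungrasp();s=sense();p=s["position"];print(p,s["force"])
move_l([p[0],p[1],.17],max_speed=.25)
s=sense();im=get_image("wrist");cv2.imwrite("pics/l1.png",im[:,:,::-1]);K,P=cam("wrist",s)
print(fitrim(im,K,P,(.448,.0915),.054,.035),fitrim(im,K,P,(.448,.0915),.016,.05),s["time_s"])
im=get_image("top");cv2.imwrite("pics/l_top.png",im[:,:,::-1]);crop(im,180,120,480,290,2.66,'pics/l_top2.png')
E
```

```text
[0.4481 0.0929 0.0287] [-0.2292  0.3991 -0.276 ]
(np.float32(34.235596), array([0.4485, 0.093 ])) (np.float32(60.0), array([0.447, 0.091])) 29.2417
```

View pics/l1.png

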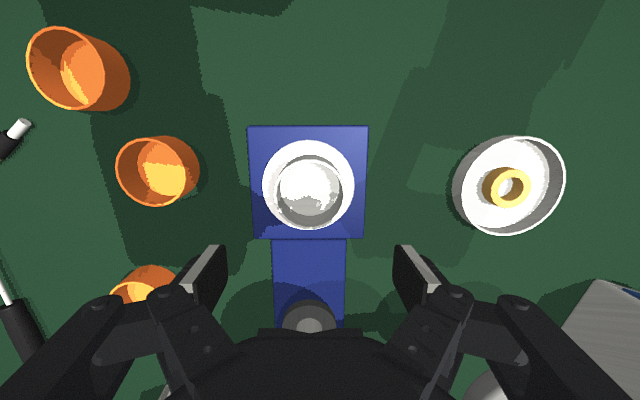

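View pics/l_top2.png

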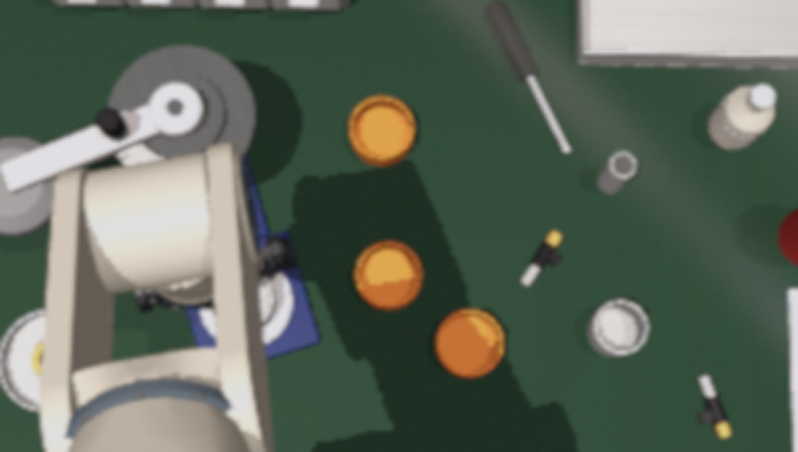

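```bash
python3 - <<'E'
from h import *
x,y=.429,-.306
move_pose([x,y,.17],q(0))
s=sense();im=get_image("wrist");cv2.imwrite("pics/m1.png",im[:,:,::-1]);K,P=cam("wrist",s)
print(s["time_s"],s["joints"][5],w2px(K,P,[x,y,.054]));b=fitrim(im,K,P,(x,y),.054,.028);print(b,w2px(K,P,[*b[1],.054]))
E
```

```text
30.825 -0.6231789999311882 [311.1173 194.4011]
(np.float32(60.0), array([ 0.427 , -0.3095])) [309.024  197.9043]
```

View pics/m1.png

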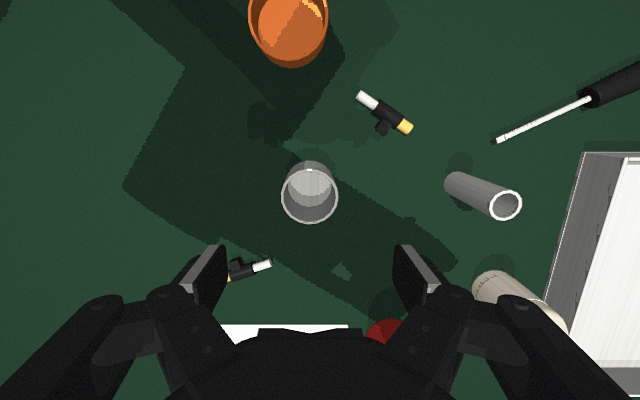

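```bash
python3 - <<'E'
from h import *
x,y=.4275,-.3085
move_l([x,y,.031],max_speed=.2);print(sense()["force"])
clamp(60)
s=sense();print(s["time_s"],s["force"],s["finger_gap"],s["position"])
im=get_image("wrist");cv2.imwrite("pics/m2.png",im[:,:,::-1])
move_l([x,y,.16],max_speed=.25)
s=sense();print(s["time_s"],s["force"],s["finger_gap"],s["position"])
im=get_image("wrist");cv2.imwrite("pics/m3.png",im[:,:,::-1])
p=s["position"];K,P=cam("wrist",s);b=fitrim(im,K,P,p[:2],p[2]+.023,.028);print(b,b[1]-p[:2])
E
```

```text
[0.0451 0.2278 0.1742]
32.1167 [-0.7096  0.4457  9.3115] 0.05317513455527094 [ 0.4283 -0.309   0.0324]
32.8333 [-0.2468  0.0092 -1.57  ] 0.053312974497579144 [ 0.4269 -0.3081  0.1593]
(np.float32(56.90016), array([ 0.4254, -0.3076])) [-0.0015  0.0005]
```

View pics/m3.png

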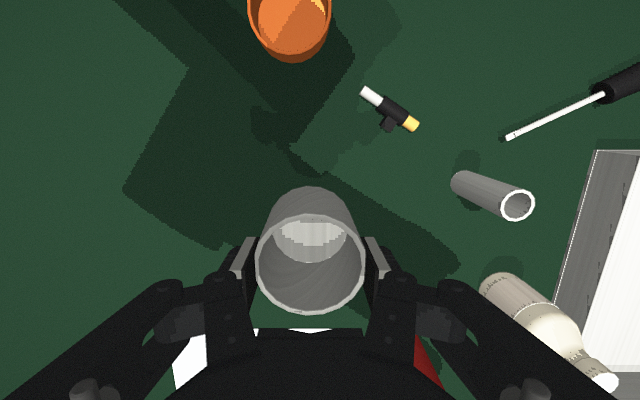

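```bash
python3 - <<'E'
from h import *
x,y=.4483,.0931
move_pose([x,y,.16],q(1.0))
move_l([x,y,.090],max_speed=.15);f0=sense()["force"];print(f0)
for z in (.082,.076,.07,.062,.056):
    move_l([x,y,z],max_speed=.06);s=sense();d=s["force"]-f0;print(z,d,s["position"])
    if np.linalg.norm(d)>8:break
print(s["time_s"])
im=get_image("wrist");cv2.imwrite("pics/n1.png",im[:,:,::-1])
E
```

```text
[-0.0362  1.4067 -0.9318]
0.082 [ 0.4964 -2.0619 -0.0696] [0.4484 0.0931 0.0822]
0.076 [ 0.4644 -1.7141 -0.1332] [0.448  0.0931 0.0757]
0.07 [ 0.8436 -1.7693 -0.2575] [0.448  0.0931 0.0696]
0.062 [-0.1417 -1.1413  0.2986] [0.4479 0.093  0.0615]
0.056 [-0.5188 -1.4243  0.3162] [0.448  0.093  0.0556]
36.3083
```

View pics/n1.png

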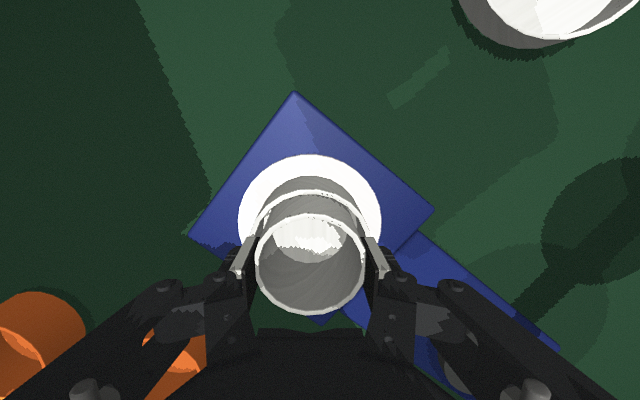

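```bash
python3 - <<'E'
from h import *
x,y=.4483,.0931
move_l([x,y,.0535],max_speed=.03);s=sense();print(s["force"],s["position"])
ungrasp();print(sense()["force"])
move_l([x,y,.20],max_speed=.25)
s=sense();im=get_image("wrist");cv2.imwrite("pics/n2.png",im[:,:,::-1]);K,P=cam("wrist",s)
print(s["time_s"],fitrim(im,K,P,(x,y),.075,.028),fitrim(im,K,P,(x,y),.054,.035))
crop(im,220,100,400,280,3.3,'pics/n3.png')
E
```

```text
[-0.4091 -0.042  -1.6532] [0.4484 0.0931 0.0535]
[ 0.7206 -0.1455 -0.1952]
37.7667 (np.float32(33.620068), array([0.4468, 0.0921])) (np.float32(21.756641), array([0.4468, 0.0851]))
```

View pics/n3.png

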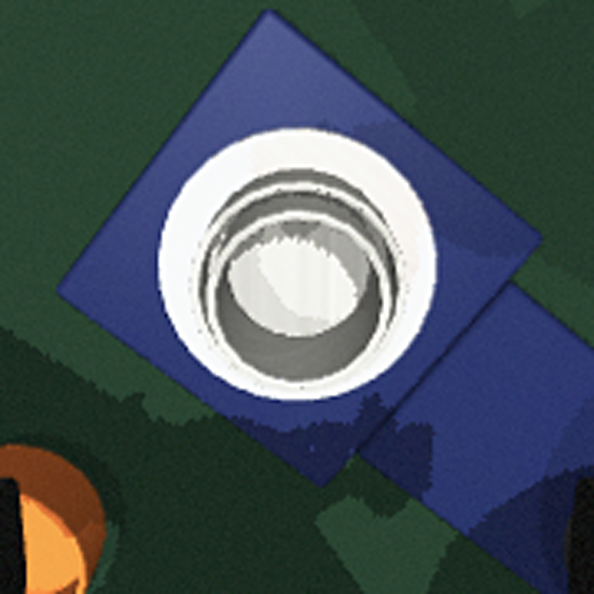

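```bash
python3 - <<'E'
from h import *
x,y=.590,-.304
move_pose([x,y,.20],q(0))
s=sense();im=get_image("wrist");cv2.imwrite("pics/o1.png",im[:,:,::-1]);K,P=cam("wrist",s)
print(s["time_s"],w2px(K,P,[x,y,.086]));b=fitrim(im,K,P,(x,y),.086,.014);print(b,w2px(K,P,[*b[1],.086]))
it=get_image("top");cv2.imwrite("pics/o_top.png",it[:,:,::-1])
E
```

```text
39.375 [311.2208 195.3113]
(np.float32(60.0), array([ 0.593, -0.307])) [314.3478 198.3429]
```

View pics/o1.png

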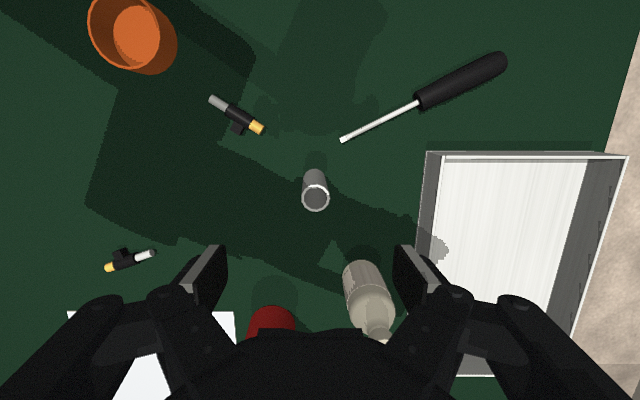

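View pics/o_top.png

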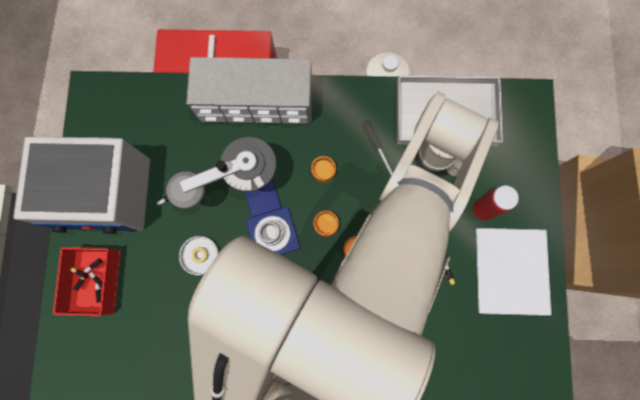

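```bash
python3 - <<'E'
from h import *
s=sense();K,P=cam("wrist",s)
print(px2w(K,P,(384,337),.13),px2w(K,P,(357,268),.0),px2w(K,P,(315.5,198.5),.086))
E
```

```text
[ 0.6579 -0.4277  0.13  ] [ 0.6542 -0.4315  0.    ] [ 0.5943 -0.3071  0.086 ]
```

```bash
python3 - <<'E'
from h import *
x,y=.594,-.3073
move_l([x,y,.057],max_speed=.2);print(sense()["force"])
clamp(40)
s=sense();print(s["time_s"],s["force"],s["finger_gap"],s["position"])
move_l([x,y,.19],max_speed=.25)
s=sense();print(s["time_s"],s["force"],s["finger_gap"],s["position"])
im=get_image("wrist");cv2.imwrite("pics/p1.png",im[:,:,::-1])
p=s["position"];K,P=cam("wrist",s);b=fitrim(im,K,P,p[:2],p[2]+.029,.014);print(b,b[1]-p[:2])
E
```

```text
[-0.4074  0.1486  0.7646]
40.9083 [-0.6495  0.4805  4.9159] 0.0260254035946886 [ 0.5942 -0.3075  0.0576]
41.5917 [ 0.4666  0.9316 -1.1108] 0.026259975377017755 [ 0.5932 -0.3069  0.1886]
(np.float32(52.98312), array([ 0.5917, -0.3059])) [-0.0015  0.001 ]
```

View pics/p1.png

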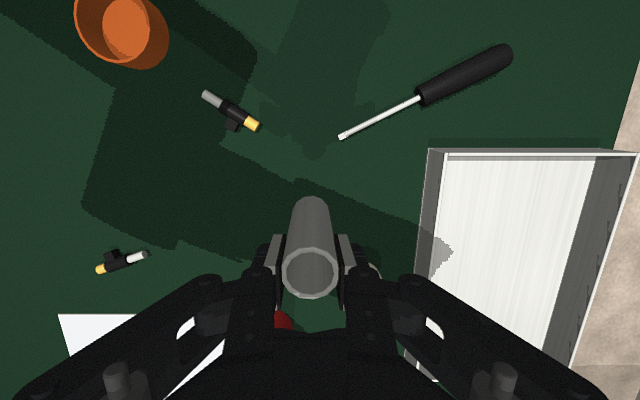

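```bash
python3 - <<'E'
from h import *
x,y=.4481,.0931
move_pose([x,y,.19],q(1.0))
move_l([x,y,.14],max_speed=.2);f0=sense()["force"]
for z in (.12,.10,.09,.085):
    move_l([x,y,z],max_speed=.08);s=sense();d=s["force"]-f0;print(z,d,s["position"])
    if np.linalg.norm(d)>8:break
move_l([x,y,.0838],max_speed=.03);s=sense();print(s["force"]-f0)
if abs(d[2])<8:
    ungrasp();print(sense()["force"])
    move_l([x,y,.26],max_speed=.25)
s=sense();im=get_image("wrist");cv2.imwrite("pics/q1.png",im[:,:,::-1]);print(s["time_s"])
crop(im,220,100,400,280,3.3,'pics/q2.png')
it=get_image("scene");crop(it,300,100,460,240,4.5,'pics/q3.png')
it=get_image("top");crop(it,160,120,340,290,3.5,'pics/q4.png')
E
```

```text
0.12 [-1.437  -0.1127 -0.4504] [0.4483 0.0931 0.1204]
0.1 [-0.9187  0.4045 -0.2159] [0.4479 0.0931 0.0999]
0.09 [-0.8206  0.4573 -0.425 ] [0.4479 0.0931 0.09  ]
0.085 [-0.1841  0.5287  0.1311] [0.448  0.0931 0.0849]
[-0.9591  0.8033 -0.2486]
[-0.035  -0.0391  0.6111]
46.65
```

View pics/q2.png

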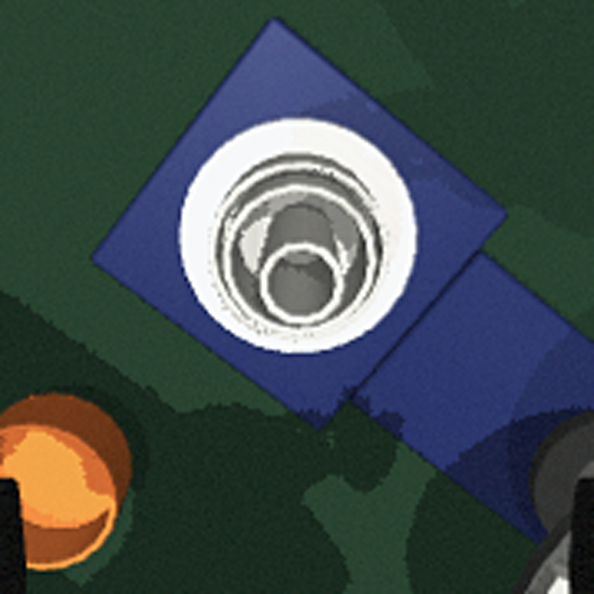

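View pics/q3.png

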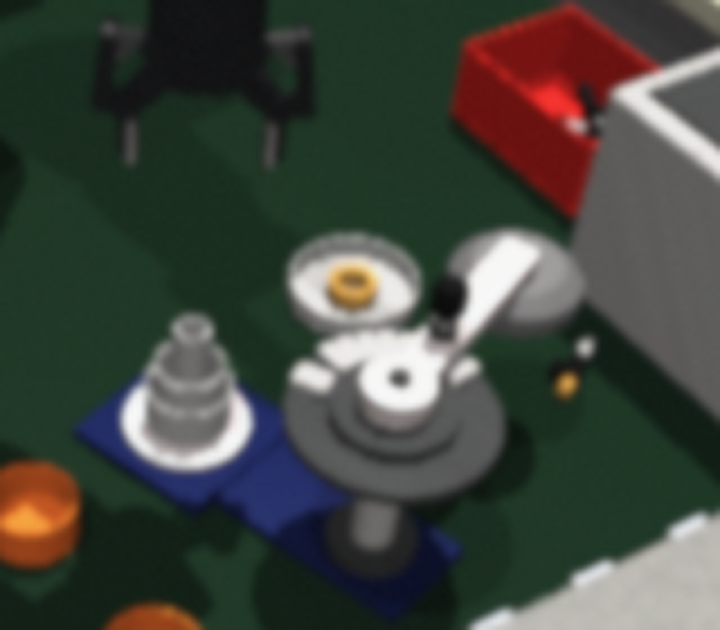

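View pics/q4.png

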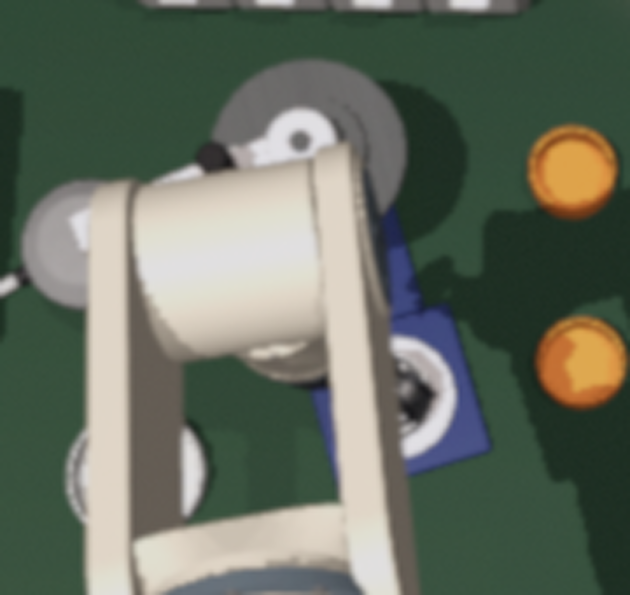

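```bash
sed -i 's/^ya=.*/ya=.325; Z0=.198/; s/^C=.*/C=np.array([.6180,.1489])/' arc.py; python3 - <<'E'
from arc import *
p,o=pose(1.5,.115)
move_l([.4481,.0931,.30],max_speed=.3)
move_pose(p,o)
s=sense();print(s["time_s"],s["joints"][5],p)
im=get_image("wrist");cv2.imwrite("pics/r1.png",im[:,:,::-1])
K,P=cam("wrist",s);print(w2px(K,P,[*p[:2],.226]),w2px(K,P,[*C,.188]))
crop(im,270,170,350,280,5,'pics/r2.png')
E
```

```text
47.85 -0.06969956785987284 [np.float64(0.5948674155830438), np.float64(0.20426139032026197), 0.313]
[313.4337 203.4554] [312.7165 247.581 ]
```

View pics/r2.png

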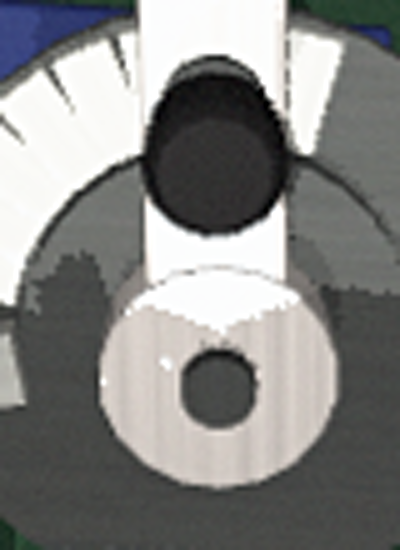

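```bash
python3 - <<'E'
from arc import *
go(1.5,0,.2);print(rf())
clamp(60);print(rf(),sense()["finger_gap"])
go(1.5,.0140,.05);wait(.1);print(rf())
for i in range(1,11):
    go(1.5-.15*i,.0140,.08)
    if i in(1,2,5,8,10):print(i,rf())
    if np.linalg.norm(rf()[1])>45:print("stop",i);break
E
```

```text
(48.625, array([-0.3443,  0.0982,  0.4936]), array([0.5954, 0.2041, 0.1993]))
(49.2167, array([1.5191, 0.3757, 4.3194]), array([0.5956, 0.2046, 0.1988])) 0.024369062243477797
(49.75, array([ 0.776 , -0.9287, -5.9063]), array([0.5943, 0.204 , 0.2112]))
1 (50.05, array([-0.2072, -4.1122, -5.8345]), array([0.5861, 0.1995, 0.2114]))
2 (50.35, array([ 1.7827, -4.1269, -5.8528]), array([0.5795, 0.1944, 0.2118]))
5 (51.25, array([ 5.6868, -3.6705, -4.7891]), array([0.5642, 0.1732, 0.2122]))
8 (52.15, array([ 4.7036, -0.7996, -5.7569]), array([0.5592, 0.1474, 0.2123]))
10 (52.75, array([ 4.9679,  0.9078, -5.5881]), array([0.5622, 0.1299, 0.2123]))
```

```bash
python3 - <<'E'
from arc import *
go(-.015,.014,.03);print(rf())
for l in(.0095,.006,.004):
    go(-.015,l,.03);print(l,rf())
im=get_image("wrist");cv2.imwrite("pics/s1.png",im[:,:,::-1])
E
```

```text
(53.0, array([ 5.4054,  0.9802, -4.851 ]), array([0.5623, 0.1295, 0.2123]))
0.0095 (53.3, array([ 6.7856,  2.2197, -5.1362]), array([0.5623, 0.1295, 0.2075]))
0.006 (53.5667, array([ 5.39  ,  2.464 , -5.3123]), array([0.5622, 0.1294, 0.2039]))
0.004 (53.8167, array([ 5.73  ,  1.9905, -4.3859]), array([0.5622, 0.1294, 0.202 ]))
```

```bash
python3 - <<'E'
from arc import *
go(-.015,.001,.03);print(rf())
ungrasp();p=sense()["position"];move_l([p[0],p[1],.32],max_speed=.25)
s=sense();print(s["time_s"]);im=get_image("wrist");cv2.imwrite("pics/t1.png",im[:,:,::-1])
crop(im,240,0,380,290,2,'pics/t2.png')
it=get_image("scene");cv2.imwrite("pics/t_scene.png",it[:,:,::-1]);crop(it,300,110,460,240,4.5,'pics/t3.png')
# look from far: move arm out of the way for the top camera
move_l([p[0],p[1],.38],max_speed=.3)
it=get_image("top");cv2.imwrite("pics/t_top.png",it[:,:,::-1])
E
```

```text
(54.1167, array([ 5.8849,  1.5943, -3.5026]), array([0.5622, 0.1294, 0.199 ]))
55.375
```

View pics/t2.png

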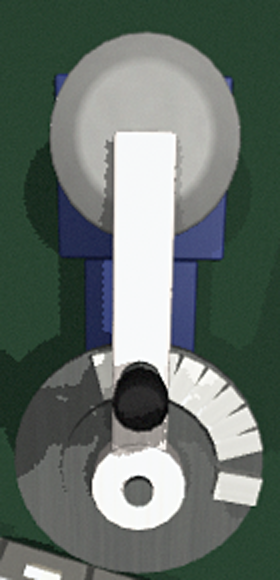

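View pics/t3.png

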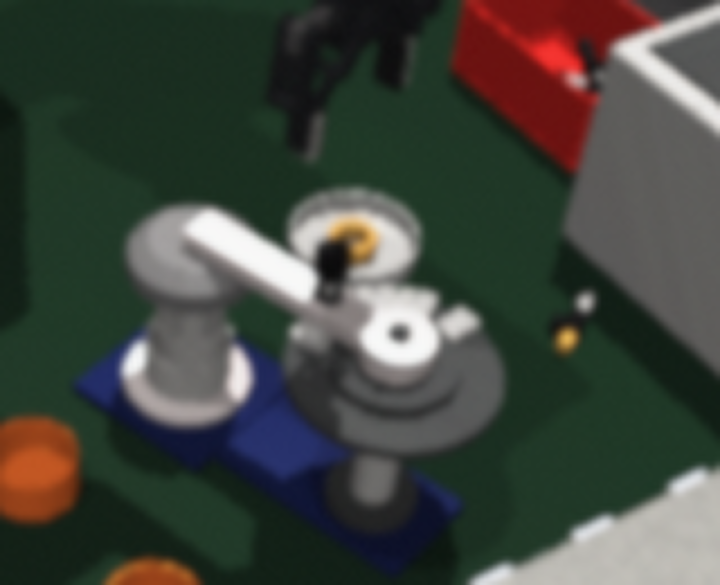

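View pics/t_scene.png

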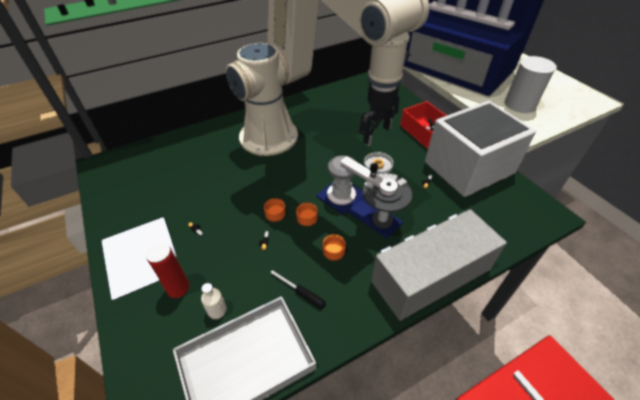

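```bash
python3 - <<'E'
from h import *
a=cv2.imread('pics/a_scene.png',0).astype(np.float32);t=cv2.imread('pics/t_scene.png',0).astype(np.float32)
K,P=cam("scene")
for z in(.213,.221):print(w2px(K,P,[.5618,.13,z]))
for im in(a,t):
    sub=im[155:182,362:388];m=(sub<45)
    n,l,st,c=cv2.connectedComponentsWithStats(m.astype(np.uint8));k=1+st[1:,4].argmax();print(st[k],c[k]+[362,155])
for nm,(x0,y0,x1,y1) in dict(knob=(366,160,384,178),arm=(340,152,368,178),dishrim=(362,150,395,170),or1=(262,196,288,222),or2=(294,200,320,226),or3=(320,232,348,262),sd=(268,268,328,310),inj1=(255,228,275,252),inj2=(185,218,206,238),inj3=(418,172,436,192),bot=(198,280,226,322),can=(146,240,190,300)).items():
    T=t[y0:y1,x0:x1];r=cv2.matchTemplate(a[y0-8:y1+8,x0-8:x1+8],T,cv2.TM_CCOEFF_NORMED);_,v,_,l=cv2.minMaxLoc(r);print(nm,round(v,3),l[0]-8,l[1]-8)
E
```

```text
[372.417  167.6876]
[372.6749 165.7443]
[ 9 10  5  8 36] [373.1111 168.3333]
[ 9  9  6  9 44] [373.5455 168.0682]
knob 0.88 -1 0
arm 0.996 0 0
dishrim 0.929 0 1
or1 0.902 0 0
or2 0.898 0 0
or3 0.98 0 0
sd 0.999 0 0
inj1 0.999 0 0
inj2 1.0 0 0
inj3 0.997 0 0
bot 1.0 0 0
can 1.0 0 0
```

View pics/t_top.png

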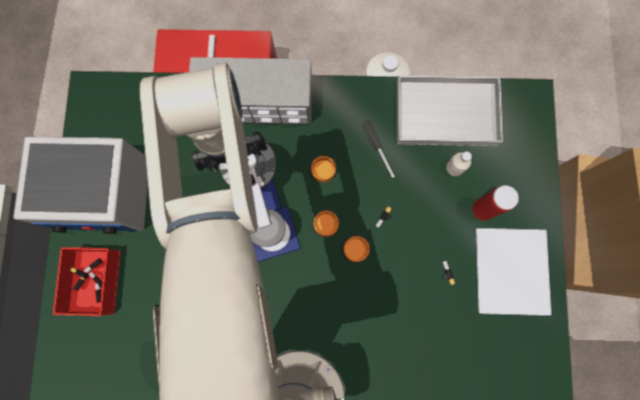

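```bash
python3 - <<'E'
from bench import *
wait(.5);print(sense()["time_s"],sense()["force"]);print(hand_in())
E
```

```text
56.375 [ 0.38118044 -0.77695074  0.02944167]
the job is handed in; nothing more can be done
None
```

The job is done and handed in at about 56 s. Three steel cups were on the bench: cup70, cup56 and cup28. I saw no cup42, so I took it as absent.

- **Hood:** I lifted the plunger, parked the hood and let the plunger drop home. After the cups were nested I swung the hood back and let it drop home again.
- **Adapter ring:** it went from the stand disc into the dish and lies near the middle.
- **Cups:** cup70 went on the disc first, then cup56 inside it, then cup28 inside that. Both inner cups went in without any notable contact force.

**Last checks**
- **Knob:** in the scene camera the knob was back within about 0.3 px vertically of where it started. A plunger still resting on the ring would show about 2 px.
- **Plunger force:** it kept pulling down with 3.5 to 5 N while I lowered it past ring height, so it went into the notch.
- **Hood arm:** the arm and hood matched the first picture with no shift.
- **Nest:** after nesting, the cups looked upright, with cup70 wholly on the disc. The hood hid most of the nest in the final picture.
- **Bystanders:** the injectors, screwdriver, bottle, can and orange cups showed no shift. I saw no cup get knocked aside.

**Where readings disagreed**
- **Parked angle:** the picture gave about 1.48 rad against the nominal 1.5, which is roughly the notch play. The force and the knob's apparent size both said it was home.
- **First swing:** my estimate of the post's axis was 3 to 5 mm off, which gave up to about 28 N of total wrist force. I corrected it for the way back, and the total stayed below about 9 N.
- **Dish rim:** its final match came out 1 px off. I think that was the ring and the arm in front of it, because nothing pressed on the dish.

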